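Kickstand down, then hold the measuring wheel upright

TASK

The field measuring wheel leans over in the slot of its dock with its kickstand folded up. Flip the kickstand over centre so that it snaps fully down, then take the frame by its black grip between the fingers, bring the wheel upright without letting it tip over to the far side, and finish while still holding it upright in a firm grip. Leave the other things on the table where they are.

Things in the scene. Friction and masses are not known exactly. Their poses are not given: they have to be found in the camera images.
- dock: Fixed grey plate 200x72x12 mm with two dark rails, tops 37 mm above the table, outer faces 54 mm apart, that form a slot. Origin: centre of its underside on the table; x along the slot (the way the grip lies from the wheel), y to the kickstand side, z up. The wheel (140 mm across, 18 mm thick, axle 82 mm high) stands in the slot and rocks sideways about the dock's x axis, 12 mm above the origin.
- frame_lean (a joint): Sideways lean (rad) of wheel and frame together about the dock's x axis, 12 mm above the dock's origin: 0 upright, + towards the dock's +y (kickstand side), stops at +0.24 and -0.24; starts resting at +0.24. No spring, and unstable: let go, it falls to one of the stops. Moving mass 0.65 to 1 kg. The wheel does not roll.
- grip: Black round grip with yellow end collars, at the frame's upper end: 30 mm in diameter (collars 36), 108 mm long, level along its x axis, which is the dock's x; leans with the frame. Origin: its centre, at lean 0 at (95, 0, 212) mm in the dock's frame. An 18 mm stub tube meets it from below at the middle. Grasp it from above, closing across y; it swivels freely 0.6 rad either way on the frame.
- kickstand (a joint): Kickstand angle (rad) about the frame's y: 0 folded up (start), 2.6 fully down at its stop. From pivot to foot the leg points along (-sin t, 0, cos t) in the leaning frame, t = 0.2 + value: up, then level to -x, then down. Over-centre spring: below 1.3 it pushes back to 0 (up to 0.15 N m, 2 N at the foot); above 1.3 it snaps on to 2.6 by itself.
- kick_pivot (a point): Pivot of the kickstand on the +y side of the frame; at lean 0 it lies in the dock's frame at (0, 55, 97) mm. Axes are those of the leaning frame. The leg, a steel rod 10 mm thick, moves in the plane through this point parallel to the wheel. A dark spring strut lies in the same plane, on the +x side, up to 45 mm from the pivot and level with it.
- kick_foot (a point): Centre of the red rounded foot (16 mm thick) at the end of the kickstand leg, 80 mm from the pivot. Folded up it is about 175 mm above the table.
- stopwatch: Bystander: round black stopwatch with white face, 68x58x15 mm, loose; origin under its centre.
- green_tape: Bystander: roll of green tape, 90 mm across, 24 mm high, loose; origin under its centre.
- spanner: Bystander: steel spanner, 32x153x8 mm, loose; origin under its centre.

How it is judged:
On the way, in this order (a step that is already met when the one before it is completed fails the run):
1. the kickstand is flipped over centre, fully down, while the wheel still leans over on the kickstand side (value of joint kickstand above 2.4 rad and value of joint frame_lean above 0.12 rad), for 0.2 s.
2. the wheel is held upright by its grip between the fingers (value of joint frame_lean between -0.07 and 0.07 rad and value of joint kickstand above 2.4 rad and contact force between the fingers and grip above 3 N), for 0.5 s.
At the end, for the whole second after the job is handed in: The wheel stands upright (lean within 0.07 rad, 4 degrees, so on neither stop) and still (below 0.1 rad/s), the kickstand is fully down (above 2.4 rad), and the fingers still hold the grip with more than 3 N (all of step 2 and velocity of joint frame_lean between -0.1 and 0.1 rad/s); the arm keeps its last pose, push and grip.
It fails at once if the wheel tips over to the far side (lean beyond -0.18 rad) (value of joint frame_lean below -0.18 rad).
It fails at once if the stopwatch is moved more than 3 cm (distance of stopwatch from where it was at the start of the episode above 0.03 m).
It fails at once if the green tape is moved more than 3 cm (distance of green_tape from where it was at the start of the episode above 0.03 m).
It fails at once if the spanner is moved more than 3 cm (distance of spanner from where it was at the start of the episode above 0.03 m).
It also fails if it takes over 45 s, if anything falls off the work surface, if the arm or the gripper's body presses on something with over 40 N, if the wrist force passes 120 N, or if a joint passes its speed limit or range.

ROBOT

A 6-joint arm with a two-finger parallel gripper is mounted at the origin on a cart in front of the work surface, level with it; the furniture and walls round the work are solid. World frame = base frame: x ahead of the robot, y to its left, z up, the work surface at z = 0. Lengths are in m, angles in rad, forces in N, time in s.
With the tool pointing down it reaches from about 0.4 to 0.925 m from the base axis. Payload 3.4 kg.
Tool frame: the origin (TCP) lies between the finger pads; the fingertips stand 14 mm ahead of it and the grasp point (between the pads) lies 5 mm behind it; x points along the fingers, z is the direction in which the jaws open and shut, and the axes are right-handed (so a half turn about x gives the same grasp; the last joint's range is limited). The gripper opens to 85 mm and grips with 20 to 120 N. Pads are 22 mm wide; open, the fingers measure 114 mm over their backs; the gripper's body (76 mm by 85 mm) begins 54 mm behind the grasp point. The pads swing forward as they close: fully open they stand 13 mm farther back than shut.
Start: joints at [1.188, 0.307, 1.506, -0, 1.328, -0.073], TCP at [0.175, 0.548, 0.245] pointing down, gripper open.
Joint ranges: [-3.12, 3.12], [-1.05, 2.28], [0.14, 2.33], [-1.42, 4.57], [0.1, 2.73], [-2.68, 2.68]. Speed limits (rad/s): [2.57, 2.57, 3.14, 3.14, 3.14, 3.14].

INTERFACE

Orientations are given as a rotation vector (axis times angle).
In Python, from rig import manip, cams, order, recognise, masks_of, spot_point gives the robot as it stands.
- The arm moves only by the tool play_rows, never from a script. Its argument "increments" is one flat list of numbers, 7 for each row, row after row: the opening, from 0 (shut) to 1 (fully open), then the shift along the world's x, y, z in mm, then the turn, a rotation vector about the world's x, y, z in rad. In form: [grip, dx, dy, dz, ax, ay, az, grip, dx, dy, dz, ax, ay, az, ...]. A call has exactly 5 rows; each row shifts and turns the pose as measured when the row begins; what a row does not reach is not made up. A row lasts 1/8 s, in which the tool goes at most 62.5 mm and 10.7 degrees, less where a joint would pass 70% of its speed; a pose out of reach is approached as far as the arm can. A call is refused whole if a number of a shift passes 62.5 or a number of a turn 0.188, either way. A call with a gripper value outside its range is refused whole. The fingers move at their own pace and stop on an object; "grip_force" is the grip in N (left out, the last holds). Time passes only in rows, so rows that do not move let the fingers close, or fill a call up. It gives the time, the measured TCP pose, the force and the opening at its end, in the units of the state.
- manip.get_state(): the state, without advancing time (a new reading comes with each control period).
- cams.camera(name): name is "side" or "top"; returns a dict with "color" (384x512x3 uint8, red, green, blue), "range_z" (384x512 float32, m along the optical axis (not along the pixel's ray), 0 where there is no reading), "mtx" (3x3 intrinsics, pixels), "D" ([k1, k2, p1, p2, k3] as OpenCV has them; the pictures are not rectified), "R" (3x3) and "t" (3): a world point X has camera coordinates R X + t. Camera axes: x right, y down, z forward; pixel columns grow to the right and rows downward; lengths in m; the calibration is good to about 2 mm. A picture is of the moment at which its call begins.
- order.sign_off(): hands the job in, once; it reports no verdict.
Trained networks look in a picture, given as the dict that the camera call returned (one of the last four; its "shot" number tells which), for a name from the list of things; names that differ only in an ending like _2 or _b are one class to them, and where a whole thing is asked for, a point or a joint stands for the part that bears it (a point fixed in the world has none). Each returns a list of dicts, best first, with "confidence" (0 to 1); they miss things now and then, are a little off and sometimes report something else, mostly with a low value. They report only what shows in the picture. A call takes as long as a camera call.
- recognise(name, picture): "bbox" ([left, top, right, bottom] in pixels, round what is visible of it).
- masks_of(name, picture): "pixels" (384x512 bool, what is visible of it) and "bbox" ([left, top, right, bottom] in pixels, round what is visible of it).
- spot_point(name, picture): "at" ([column, row] in pixels: a listed point, or the origin of a listed thing).
The state is a dict: "t": time; "qpos": joint angles; "qvel": joint speeds; "joint_torque": joint torques, N m; "tool_pos": TCP position; "tcp_rot": TCP orientation; "ft_force": force on the tool from outside, world axes, zero at the start; "torque": the same for the moment, N m; "gripper_width": finger opening in m.
Only numpy, scipy, OpenCV 4.12 (cv2) and the standard library are available. Lean on these libraries where they do the work, as an engineer would, in place of code of your own. Each camera call takes 0.05 s, during which the arm holds its last target. There are 200 camera calls.

## Working session

There is one attempt and no reset: what is moved stays moved. The work goes in short steps, Python scripts to look and compute and a tool call to move; the robot and the scene stay as the last step left them, time stands still between calls to the robot, and variables do not carry over. Pictures are saved under pics/ and viewed, about 8 in all and at most 12, crops included, and the job is handed in when it is done.

Besides the shell and the picture viewer there is one more tool, called as a command line: name --argument value ..., lists and objects as JSON in quotes. play_rows: Moves the arm, as the interface text tells. Its arguments: {"type":"object","properties":{"increments":{"type":"array","items":{"type":"number"}},"grip_force":{"type":"number"}},"required":["increments"]}

```bash
mkdir -p pics; cat > h.py <<'E'
import numpy as np, cv2
from rig import manip, cams, order, recognise, masks_of, spot_point
def xyz(p,uv,z):
    n=cv2.undistortPoints(np.array([[uv]],float),p["mtx"],np.array(p["D"]))[0,0]
    return np.array(p["R"]).T@(np.array([n[0]*z,n[1]*z,z])-np.array(p["t"]))
def ray(p,uv):
    o=xyz(p,uv,0); d=xyz(p,uv,1)-o; return o,d
def depth(p,uv,r=2):
    c,w=int(round(uv[0])),int(round(uv[1])); a=p["range_z"][max(0,w-r):w+r+1,max(0,c-r):c+r+1]; a=a[a>0]
    return np.median(a) if a.size else 0
def cloud(p,m):
    v,u=np.nonzero(m&(p["range_z"]>0)); z=p["range_z"][v,u]
    n=cv2.undistortPoints(np.c_[u,v].astype(float)[:,None],p["mtx"],np.array(p["D"]))[:,0]
    return (np.c_[n*z[:,None],z]-np.array(p["t"]))@np.array(p["R"])
def tri(p1,u1,p2,u2):
    o1,d1=ray(p1,u1);o2,d2=ray(p2,u2)
    s=np.linalg.lstsq(np.c_[d1,-d2],o2-o1,rcond=None)[0]
    a,b=o1+s[0]*d1,o2+s[1]*d2
    return (a+b)/2,np.linalg.norm(a-b)
def save(p,n): cv2.imwrite("pics/"+n,p["color"][:,:,::-1])
E
python3 - <<'E'
from h import *
np.set_printoptions(precision=4,suppress=True)
P={n:cams.camera(n) for n in("side","top")}
im=np.hstack([P["side"]["color"],P["top"]["color"]]);cv2.imwrite("pics/a.png",cv2.resize(im,(800,300),interpolation=cv2.INTER_AREA)[:,:,::-1])
save(P["side"],"side.png");save(P["top"],"top.png")
for n,p in P.items(): print(n,"pos",-np.array(p["R"]).T@np.array(p["t"]),np.array(p["R"])[2])
for k in["dock","grip","kick_pivot","kick_foot","stopwatch","green_tape","spanner"]:
    pts={}
    for n,p in P.items():
        for s in spot_point(k,p)[:2]:
            z=depth(p,s["at"]);print(k,n,np.array(s["at"]),round(s["confidence"],2),xyz(p,s["at"],z) if z else None)
            pts.setdefault(n,s["at"])
    if len(pts)==2: print("  tri",*tri(P["side"],pts["side"],P["top"],pts["top"]))
print(manip.get_state())
E
```

```text
side pos [ 1.1629 -0.5062  0.9458] [-0.5587  0.4689 -0.684 ]
top pos [0.3688 0.012  1.12  ] [ 0.1627  0.0008 -0.9867]
dock side [263.8 226.6] 0.65 [0.5763 0.006  0.0373]
dock top [245.6 189. ] 0.64 [0.5258 0.0335 0.12  ]
dock top [343.3 246. ] 0.18 [ 0.38   -0.2394  0.0156]
  tri [ 0.5455  0.035  -0.0116] 0.003270937766023778
grip side [257.9 160.8] 0.56 [0.4674 0.0782 0.2171]
grip top [226.9 212.6] 0.84 [0.4546 0.0745 0.2208]
grip top [266.2 200.2] 0.44 [ 0.5    -0.0208  0.0921]
  tri [0.4585 0.0793 0.2102] 0.009882187611545277
kick_pivot side [242.7 207.5] 0.62 [ 0.5006 -0.0209  0.0901]
kick_pivot top [266.5 201.1] 0.94 [ 0.4972 -0.0215  0.095 ]
  tri [ 0.4986 -0.0208  0.0883] 0.002150428073284245
kick_foot side [233.2 192.5] 0.52 [ 0.3431  0.0539 -0.0009]
kick_foot top [276.4 202.5] 0.41 [ 0.4853 -0.0438  0.1623]
  tri [ 0.4853 -0.0436  0.1635] 0.0004975115540813225
stopwatch side [174.2 238.8] 0.57 [ 0.4011 -0.2412  0.0145]
stopwatch side [263.9 225.2] 0.31 [0.5712 0.0109 0.0363]
stopwatch top [342.6 247.4] 0.87 [ 0.3761 -0.2374  0.0152]
  tri [ 0.3788 -0.2384 -0.0087] 0.009826041255406717
green_tape side [205.7 288.2] 0.7 [ 0.6171 -0.2646 -0.0003]
green_tape top [353.8 166.2] 0.76 [ 0.6129 -0.2828 -0.0011]
  tri [ 0.6158 -0.2734  0.0065] 0.017350804534868543
spanner side [285.2 167.6] 0.43 [0.3744 0.3034 0.0045]
spanner top [150.  248.1] 0.54 [0.374  0.3068 0.0048]
  tri [0.3733 0.3063 0.0026] 0.0025394908102616695
{'t': 0.8, 'qpos': array([ 1.1885,  0.3068,  1.5064, -0.    ,  1.3284, -0.0735]), 'qvel': array([ 0.0012,  0.0014, -0.0001,  0.0005, -0.0011,  0.0011]), 'joint_torque': array([ -0.    , -45.7407, -25.2318,  -0.0002,   0.0008,  -0.    ]), 'tool_pos': array([0.1748, 0.5478, 0.2453]), 'tcp_rot': array([-0.9788,  1.3396,  0.9788]), 'ft_force': array([-0.0209, -0.0737, -0.218 ]), 'torque': array([ 0.0307, -0.0489, -0.0023]), 'gripper_width': 0.08528920087105327}
```

```bash
python3 - <<'E'
import cv2
s=cv2.imread("pics/side.png")[110:290,140:340];t=cv2.imread("pics/top.png")[130:280,150:350]
cv2.imwrite("pics/s2.png",cv2.resize(s,(800,600),interpolation=cv2.INTER_CUBIC));cv2.imwrite("pics/t2.png",cv2.resize(t,(800,600),interpolation=cv2.INTER_CUBIC))
E
```

```text
(no output)
```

View pics/s2.png

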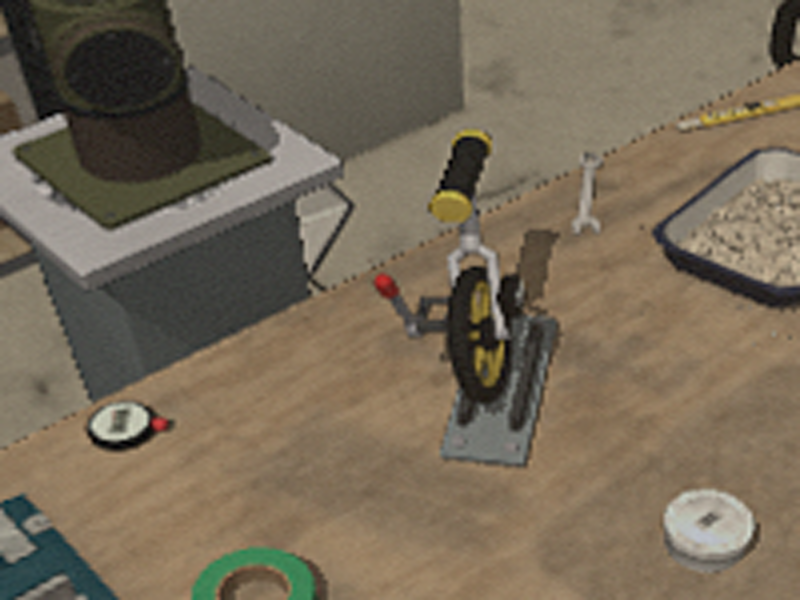

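View pics/t2.png

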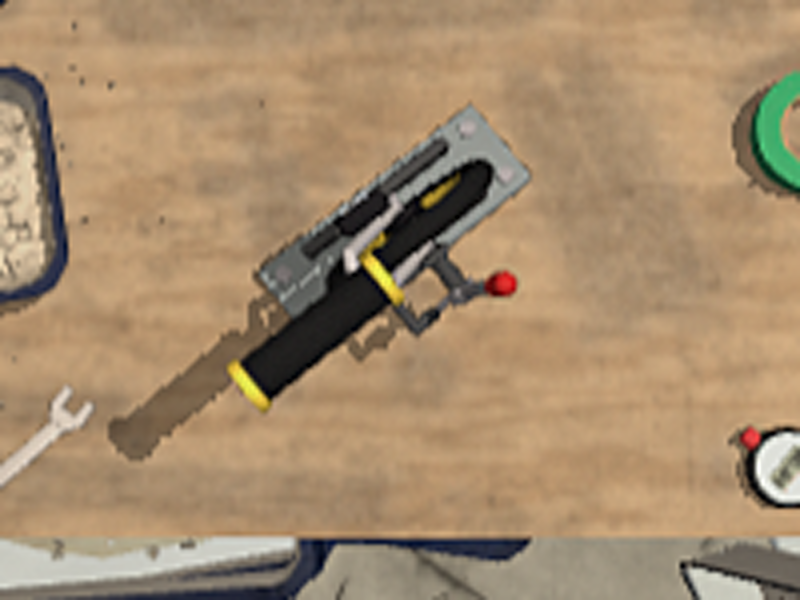

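The wheel leans to the lower right in the top view. The grip runs from (378,278) to (250,387) in that crop, the red foot is at (502,284), and the dock is centred near (395,215). In the side crop the foot is at (387,287), on the left side and folded up. Next I fit the dock pose.

```bash
cat >> h.py <<'E'
from scipy.spatial.transform import Rotation as Ro
def D2W(pose,pt,lean=0.0):  # mm in leaning frame -> world m
    x,y,z=pt;c,s=np.cos(lean),np.sin(lean)
    v=np.array([x,y*c+(z-12)*s,12+(z-12)*c-y*s])/1000
    cy,sy=np.cos(pose[2]),np.sin(pose[2])
    return np.array([pose[0]+cy*v[0]-sy*v[1],pose[1]+sy*v[0]+cy*v[1],v[2]])
def foot(val): t=.2+val; return (-80*np.sin(t),55,97+80*np.cos(t))
def proj(p,X): return cv2.projectPoints(np.array([X]),cv2.Rodrigues(np.array(p["R"]))[0],np.array(p["t"]),p["mtx"],np.array(p["D"]))[0][0,0]
E
python3 - <<'E'
from h import *
from scipy.optimize import least_squares
np.set_printoptions(precision=4,suppress=True)
P={n:cams.camera(n) for n in("side","top")}
m=masks_of("dock",P["top"])[0]["pixels"];c=cloud(P["top"],m);q=c[(c[:,2]>.005)&(c[:,2]<.018)]
r=cv2.minAreaRect((q[:,:2]*1000).astype(np.float32));print("dock rect",r,len(q))
g=masks_of("grip",P["top"])[0]["pixels"];c=cloud(P["top"],g);c=c[c[:,2]>.19]
r=cv2.minAreaRect((c[:,:2]*1000).astype(np.float32));print("grip rect",r,c[:,2].max())
obs=[]
for n,p in P.items():
    for k,pt in(("grip",(95,0,212)),("kick_pivot",(0,55,97)),("kick_foot",foot(0))):
        s=spot_point(k,p)
        if s and s[0]["confidence"]>.35: obs.append((n,k,pt,s[0]["at"]))
f=lambda a:np.concatenate([proj(P[n],D2W(a,pt,.24))-at for n,k,pt,at in obs])
s=least_squares(f,[.54,.03,2.26],loss="soft_l1",x_scale=[.01,.01,.1]);print(s.x,np.degrees(s.x[2]));
for o,e in zip(obs,f(s.x).reshape(-1,2)):print(o[:2],e)
E
```

```text
dock rect ((553.9150390625, 28.028732299804688), (72.00149536132812, 198.9678955078125), 38.388370513916016) 615
grip rect ((456.2945251464844, 71.1422348022461), (31.34510612487793, 107.64083099365234), 39.587608337402344) 0.22760859381274579
[0.5509 0.0312 2.2712] 130.1276870392205
('side', 'grip') [-3.3486  2.8162]
('side', 'kick_pivot') [-0.5199  1.6314]
('side', 'kick_foot') [-0.0679 -1.9981]
('top', 'grip') [-0.2311 -0.2588]
('top', 'kick_pivot') [-3.026  -0.2965]
('top', 'kick_foot') [-0.0113  0.1271]
```

```bash
cat >> h.py <<'E'
pose=(.553,.0285,2.2515)
dx=np.array([np.cos(pose[2]),np.sin(pose[2]),0]);dy=np.array([-dx[1],dx[0],0]);ez=np.array([0,0,1.])
def rot(a,sg):
    X=-np.sin(a)*dy-np.cos(a)*ez; Z=sg*(np.cos(a)*dy-np.sin(a)*ez); return Ro.from_matrix(np.c_[X,np.cross(Z,X),Z])
E
python3 - <<'E'
from h import *
np.set_printoptions(precision=3,suppress=True)
s=manip.get_state();R=Ro.from_rotvec(s["tcp_rot"]);print(s["tool_pos"],R.as_matrix())
for sg in(1,-1):
  for a in(0,.75): print(sg,a,(rot(a,sg)*R.inv()).as_rotvec())
print("tilt axis",dx)
back=np.sin(.75)*dy+np.cos(.75)*ez
for t,d in((.2,40),(.2,15),(.5,15),(.8,15),(1.1,15),(1.4,15),(1.7,15)):
    p=(-65*np.sin(t)+d*np.cos(t),55,97+65*np.cos(t)+d*np.sin(t)); w=D2W(pose,p,.24)*1000
    print(t,d,w, "back80",w+80*back if d==40 else "")
print("grip",D2W(pose,(95,0,212),.24),D2W(pose,(95,0,212),0))
E
```

```text
[0.175 0.548 0.245] [[-0.    -0.953  0.304]
 [-0.     0.304  0.953]
 [-1.     0.    -0.   ]]
1 0 [0.   0.   2.56]
1 0.75 [-0.558 -0.816  2.407]
-1 0 [ 0.    -0.    -0.581]
-1 0.75 [ 0.628 -0.429 -0.553]
tilt axis [-0.629  0.777  0.   ]
0.2 40 [466.001  -8.126 151.088] back80 [423.623 -42.444 209.623]
0.2 15 [482.338 -26.424 146.263] back80 
0.5 15 [495.243 -41.434 143.883] back80 
0.8 15 [508.196 -54.336 135.93 ] back80 
1.1 15 [520.04  -63.978 123.114] back80 
1.4 15 [529.717 -69.498 106.579] back80 
1.7 15 [536.363 -70.404  87.804] back80 
grip [0.456 0.072 0.206] [0.493 0.102 0.212]
```

play_rows --increments '[0,30,-20,40,0,0,-0.116,0,35,-35,40,0,0,-0.116,0,35,-45,35,0,0,-0.116,0,40,-45,30,0,0,-0.116,0,40,-45,0,0,0,-0.116]' --grip_force 40

```text
t: 1.92
tool_pos: [0.3507, 0.3624, 0.3884]
tcp_rot: [-0.525, 1.505, 0.527]
ft_force: [0.7, -0.2, -0.5]
gripper_width: 0.0001
```

play_rows --increments '[0,20,-55,0,0,0,0,0,15,-55,0,0,0,0,0,10,-55,0,0,0,0,0,5,-55,0,0,0,0,0,0,-55,0,0,0,0]'

```text
t: 2.55
tool_pos: [0.4049, 0.079, 0.3894]
tcp_rot: [-0.524, 1.5, 0.525]
ft_force: [0.7, 0.9, 1.1]
gripper_width: -0.0002
```

play_rows --increments '[0,0,-50,0,0,0,0,0,0,-40,-10,0.079,-0.097,0,0,0,-40,-10,0.079,-0.097,0,0,0,-30,-10,0.079,-0.097,0,0,0,0,0,0.079,-0.097,0]'

```text
t: 3.18
tool_pos: [0.4067, -0.0892, 0.3611]
tcp_rot: [-0.355, 1.005, 0.6]
ft_force: [-1.1, -0.1, -0.8]
gripper_width: -0.0002
```

```bash
cat > st.py <<'E'
from h import *
np.set_printoptions(precision=3,suppress=True)
s=manip.get_state();R=Ro.from_rotvec(s["tcp_rot"])
print(s["t"],s["tool_pos"],"q",s["qpos"],"F",s["ft_force"],"w",s["gripper_width"])
for a in(0,.75): print(a,(rot(a,-1)*R.inv()).as_rotvec())
E
python3 st.py
```

```text
3.175 [ 0.407 -0.089  0.361] q [-0.769 -0.109  1.815  0.527  1.38  -1.525] F [-1.074 -0.079 -0.784] w -0.00019060050872659142
0 [-0.321  0.413  0.012]
0.75 [ 0.147 -0.173  0.015]
```

play_rows --increments '[0,0,0,-35,0.05,-0.06,0,0,0,0,-40,0.05,-0.06,0,0,2,15,-40,0.05,-0.06,0,0,5,20,-30,0,0,0,0,10,15,-10,0,0,0]'

```text
t: 3.8
tool_pos: [0.4235, -0.0452, 0.204]
tcp_rot: [-0.271, 0.776, 0.608]
ft_force: [1.5, 0.1, -0.1]
gripper_width: -0.0001
```

```bash
python3 st.py; python3 - <<'E'
from h import *
s=cams.camera("side")["color"][110:290,140:340]
cv2.imwrite("pics/b.png",cv2.resize(s,(800,600),interpolation=cv2.INTER_CUBIC)[:,:,::-1])
E
```

```text
3.8 [ 0.424 -0.045  0.204] q [-0.849  0.118  2.239  0.972  0.985 -2.151] F [ 1.545  0.122 -0.067] w -5.6850370615201586e-05
0 [-0.462  0.606  0.027]
0.75 [0.001 0.016 0.032]
```

View pics/b.png

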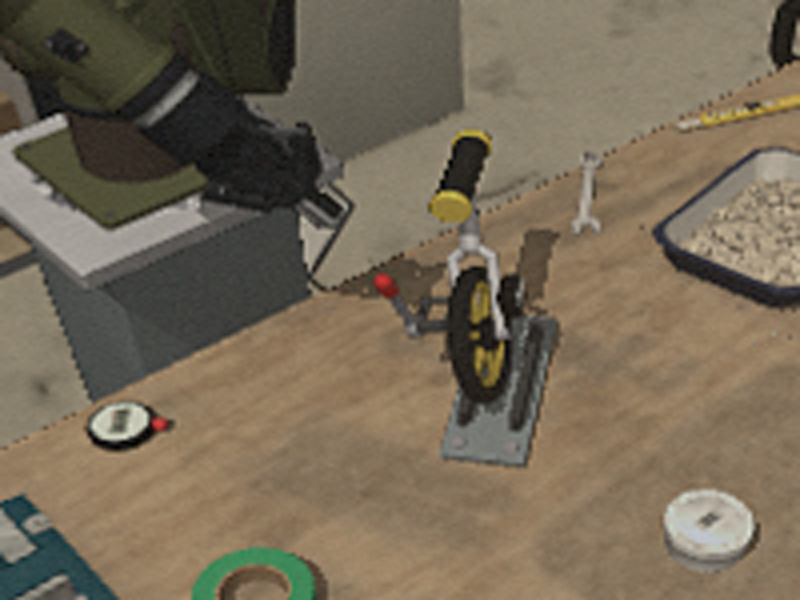

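The closed fingertips are at about (320,205), free of the foot at (387,287). I insert them along the tool axis, on the +x side of the leg.

play_rows --increments '[0,10,9,-13,0,0,0.03,0,11,9,-14,0,0,0,0,11,9,-14,0,0,0,0,10,9,-12,0,0,0,0,0,0,0,0,0,0]'

```text
t: 4.47
tool_pos: [0.4692, -0.0093, 0.1514]
tcp_rot: [-0.291, 0.769, 0.638]
ft_force: [-0.2, 0.5, 0.1]
gripper_width: -0.0002
```

```bash
python3 st.py; python3 - <<'E'
from h import *
s=cams.camera("top")["color"][130:280,150:350]
cv2.imwrite("pics/c.png",cv2.resize(s,(800,600),interpolation=cv2.INTER_CUBIC)[:,:,::-1])
E
```

```text
4.475 [ 0.469 -0.009  0.151] q [-0.664  0.27   2.275  1.189  0.809 -2.312] F [-0.172  0.496  0.103] w -0.00020731480106030522
0 [-0.468  0.603 -0.009]
0.75 [ 0.005  0.021 -0.003]
```

View pics/c.png

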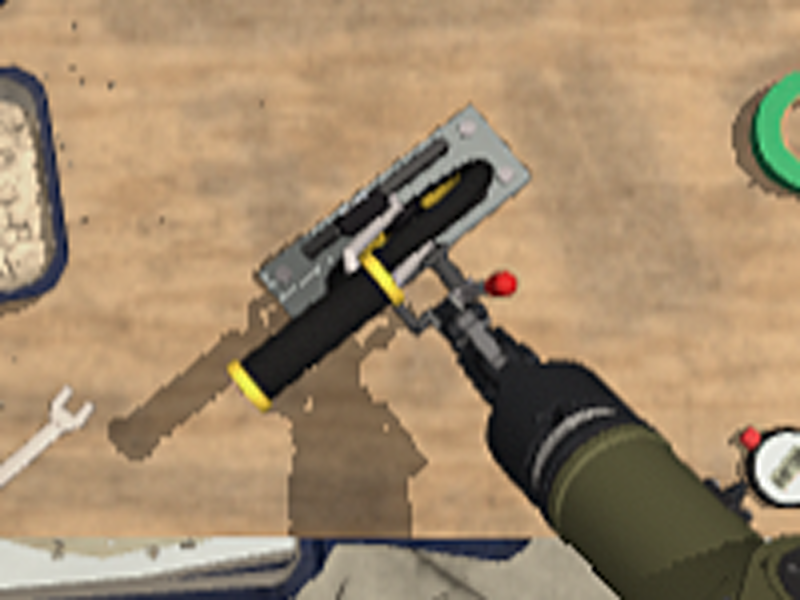

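The fingers sit at about (470,310), just on the +x side of the leg and foot (502,284), with no contact. Now I push along the arc.

play_rows --increments '[0,7,-8,-3,0,0,0,0,7,-9,-2,0,0,0,0,6,-8,-1,0,0,0,0,7,-7,-2,0,0,0,0,6,-7,-4,0,0,0]'

```text
t: 5.15
tool_pos: [0.501, -0.0482, 0.1401]
tcp_rot: [-0.289, 0.768, 0.645]
ft_force: [-0.4, 6.5, -2.1]
gripper_width: -0.0001
```

```bash
python3 st.py
```

```text
5.15 [ 0.501 -0.048  0.14 ] q [-0.697  0.341  2.189  1.153  0.838 -2.302] F [-0.383  6.47  -2.107] w -9.764849908042912e-05
0 [-0.474  0.601 -0.013]
0.75 [ 0.001  0.021 -0.008]
```

play_rows --increments '[0,7,-6,-5,0,0,0,0,6,-5,-6,0,0,0,0,6,-5,-7,0,0,0,0,5,-4,-8,0,0,0,0,4,-2,-8,0,0,0]'

```text
t: 5.78
tool_pos: [0.5295, -0.0714, 0.1033]
tcp_rot: [-0.287, 0.77, 0.647]
ft_force: [0.4, 0.3, 1.0]
gripper_width: -0.0001
```

```bash
python3 st.py; python3 - <<'E'
from h import *
p=cams.camera("side");s=p["color"][110:290,140:340]
cv2.imwrite("pics/d.png",cv2.resize(s,(800,600),interpolation=cv2.INTER_CUBIC)[:,:,::-1])
E
```

```text
5.775 [ 0.53  -0.071  0.103] q [-0.696  0.451  2.147  1.207  0.813 -2.383] F [0.377 0.336 0.983] w -0.0001241380062028831
0 [-0.476  0.598 -0.013]
0.75 [-0.001  0.018 -0.009]
```

View pics/d.png

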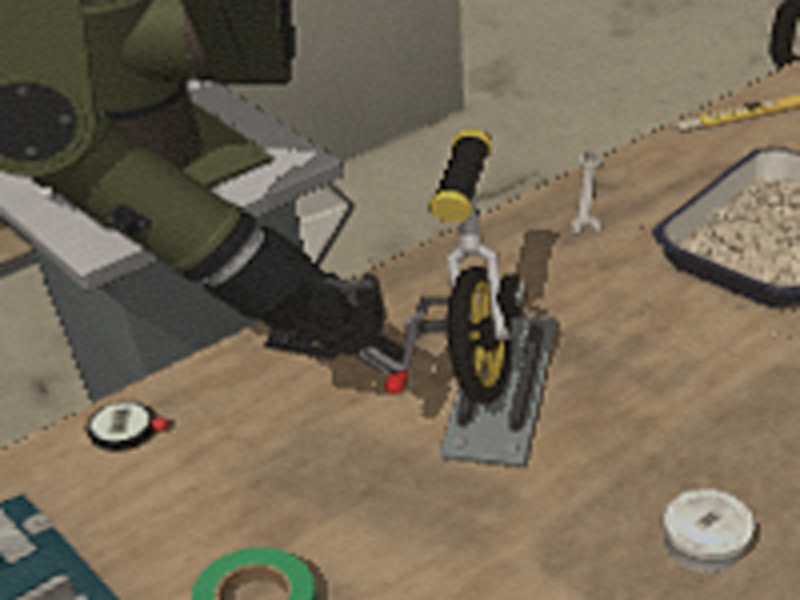

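The foot has moved to (395,380), below the pivot. I'll check which joint value that matches.

```bash
python3 - <<'E'
from h import *
p=cams.camera("side")
hs=cv2.cvtColor(p["color"],cv2.COLOR_RGB2HSV);m=((hs[...,0]<6)|(hs[...,0]>174))&(hs[...,1]>150)&(hs[...,2]>80)
n,l,st,ce=cv2.connectedComponentsWithStats(m.astype(np.uint8))
print([(ce[i].round(1),st[i,4]) for i in range(1,n) if st[i,4]>5])
for v in(1.5,1.8,2.1,2.4,2.6): print(v,proj(p,D2W(pose,foot(v),.24)).round(1))
E
```

```text
[(array([455.1,  21.6]), np.int32(16)), (array([368.4, 115.1]), np.int32(69)), (array([464. , 141.6]), np.int32(114)), (array([239. , 225.1]), np.int32(30)), (array([179.4, 236.8]), np.int32(13)), (array([237. , 343.5]), np.int32(103))]
1.5 [238.5 227.8]
1.8 [240.9 230.9]
2.1 [243.4 231.9]
2.4 [245.7 230.7]
2.6 [247.1 228.8]
```

The foot is around 1.4–1.5, still against the fingers, so I push further round.

play_rows --increments '[0,4,-2,-8,0,0,0,0,3,0,-8,0,0,0,0,1,1,-8,0,0,0,0,0,2,-7,0,0,0,0,0,0,0,0,0,0]'

```text
t: 6.5
tool_pos: [0.5381, -0.0706, 0.0697]
tcp_rot: [-0.287, 0.771, 0.647]
ft_force: [-0.6, 0.3, 0.3]
gripper_width: 0.0003
```

```bash
python3 st.py; python3 - <<'E'
from h import *
p=cams.camera("side")
hs=cv2.cvtColor(p["color"],cv2.COLOR_RGB2HSV);m=((hs[...,0]<6)|(hs[...,0]>174))&(hs[...,1]>150)&(hs[...,2]>80)
n,l,st,ce=cv2.connectedComponentsWithStats(m.astype(np.uint8))
print([(ce[i].round(1),st[i,4]) for i in range(1,n) if st[i,4]>5])
q=cams.camera("top")
print(spot_point("kick_foot",p)[:1],spot_point("grip",q)[:1],spot_point("grip",p)[:1])
E
```

```text
6.5 [ 0.538 -0.071  0.07 ] q [-0.68   0.53   2.159  1.303  0.777 -2.5  ] F [-0.624  0.337  0.268] w 0.0003483981486580228
0 [-0.476  0.597 -0.012]
0.75 [-0.001  0.017 -0.008]
[(array([454.9,  21.5]), np.int32(14)), (array([368.5, 114.9]), np.int32(72)), (array([463.9, 141.6]), np.int32(115)), (array([247.5, 227. ]), np.int32(26)), (array([179.4, 236.8]), np.int32(13)), (array([237.2, 343.7]), np.int32(104))]
[{'at': [250.4, 229.5], 'confidence': 0.52}] [{'at': [231.4, 213.0], 'confidence': 0.91}] [{'at': [257.5, 159.7], 'confidence': 0.82}]
```

The foot at (247.5,227) matches fully down (predicted 247,229). I retreat along the tool axis, rise, return the tool to vertical and open the gripper above the grip.

play_rows --increments '[0,-10,-8,14,0,0,0,0,-11,-9,15,0,0,0,0,-11,-9,15,0,0,0,0,-11,-9,15,0,0,0,0,-5,-5,40,0,0,0]'

```text
t: 7.38
tool_pos: [0.4882, -0.1112, 0.1711]
tcp_rot: [-0.286, 0.772, 0.648]
ft_force: [1.5, 0.9, 1.2]
gripper_width: 0.0002
```

play_rows --increments '[0,0,0,45,0,0,0,0,0,0,45,-0.05,0.07,0,1,0,0,45,-0.1,0.12,0,1,0,15,20,-0.1,0.12,0,1,0,25,10,-0.1,0.12,0]'

```text
t: 8.0
tool_pos: [0.4849, -0.0746, 0.3412]
tcp_rot: [-0.47, 1.304, 0.557]
ft_force: [-0.2, 0.4, -0.4]
gripper_width: 0.0543
```

```bash
python3 st.py
```

```text
8.0 [ 0.485 -0.075  0.341] q [-0.365  0.052  1.61   0.175  1.365 -1.068] F [-0.2    0.426 -0.432] w 0.05431436348754102
0 [-0.12   0.169  0.004]
0.75 [ 0.35  -0.415  0.008]
```

play_rows --increments '[1,-4,30,0,-0.06,0.085,0,1,-6,40,0,-0.06,0.085,0,1,-8,40,0,0,0,0,1,-7,30,0,0,0,0,1,0,0,0,0,0,0]'

```text
t: 8.62
tool_pos: [0.4594, 0.0729, 0.3457]
tcp_rot: [-0.541, 1.505, 0.529]
ft_force: [-1.0, -0.4, 0.3]
gripper_width: 0.0854
```

```bash
python3 st.py; python3 - <<'E'
from h import *
p=cams.camera("side")
c=cloud(p,masks_of("grip",p)[0]["pixels"]);c=c[c[:,2]>.15];print(c.min(0),c.max(0),np.median(c,0))
a=spot_point("grip",p)[0];print(a)
o,d=ray(p,a["at"]);k=(.206-o[2])/d[2];print(o+k*d, proj(p,D2W(pose,(95,0,212),.24)))
E
```

```text
8.625 [0.459 0.073 0.346] q [ 0.072  0.083  1.547 -0.008  1.511 -0.61 ] F [-0.957 -0.399  0.297] w 0.08537277749516063
0 [ 0.008  0.001 -0.002]
0.75 [ 0.48  -0.581  0.   ]
[0.4202855  0.02105955 0.19224209] [0.50344234 0.1196531  0.22571237] [0.47312687 0.0587947  0.21848273]
{'at': [258.6, 160.8], 'confidence': 0.47}
[0.45831014 0.08889179 0.206     ] [254.44853177 162.54127789]
```

The tool is vertical above the grip, and the grip cloud (mid 0.462, 0.070) agrees with the model. I descend.

play_rows --increments '[1,-1,0,-35,0,0,0,1,-1,0,-35,0,0,0,1,-1,0,-35,0,0,0,1,0,0,-30,0,0,0,1,0,0,-8,0,0,0]'

```text
t: 9.4
tool_pos: [0.4595, 0.0632, 0.2008]
tcp_rot: [-0.534, 1.503, 0.513]
ft_force: [-0.5, -0.0, 0.2]
gripper_width: 0.0851
```

```bash
python3 st.py; python3 - <<'E'
from h import *
s=cams.camera("side")["color"][120:240,180:340]
cv2.imwrite("pics/e.png",cv2.resize(s,(800,600),interpolation=cv2.INTER_CUBIC)[:,:,::-1])
E
```

```text
9.4 [0.459 0.063 0.201] q [ 0.055  0.192  1.797 -0.013  1.146 -0.609] F [-0.461 -0.004  0.211] w 0.08512510652536115
0 [0.011 0.008 0.012]
0.75 [ 0.479 -0.578  0.016]
```

View pics/e.png

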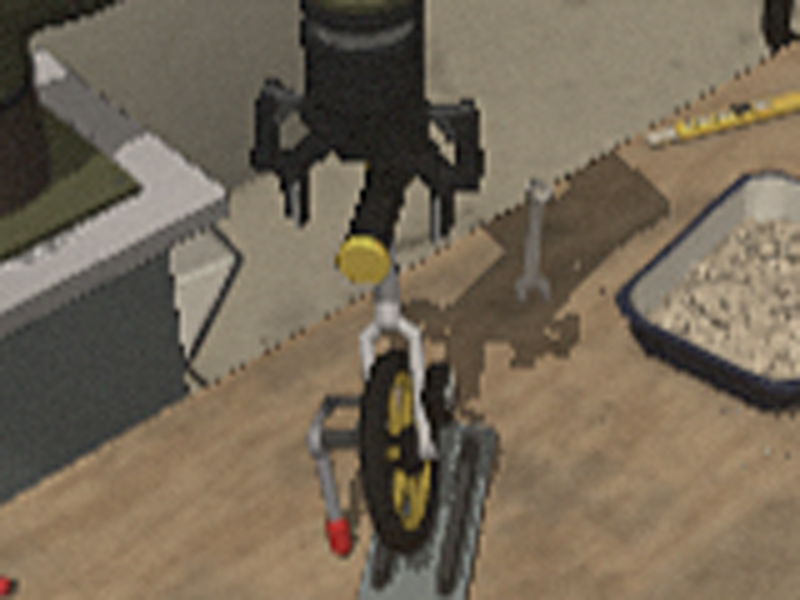

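The grip sits between the open fingers (grip end at (362,258), fingers at about (300,200) and (440,210)), and the kickstand is down at (340,535). I centre and close.

play_rows --increments '[1,-4,7,0,0,0,0.01,0.3,0,0,0,0,0,0,0,0,0,0,0,0,0,0,0,0,0,0,0,0,0,0,0,0,0,0,0]' --grip_force 45

```text
t: 10.07
tool_pos: [0.4585, 0.0703, 0.2047]
tcp_rot: [-0.543, 1.493, 0.518]
ft_force: [-0.4, 0.0, -2.4]
gripper_width: 0.0286
```

play_rows --increments '[0,0,0,0,0,0,0,0,0,0,0,0,0,0,0,0,0,0,0,0,0,0,0,0,0,0,0,0,0,0,0,0,0,0,0]' --grip_force 60

```text
t: 10.7
tool_pos: [0.4585, 0.0703, 0.2047]
tcp_rot: [-0.543, 1.493, 0.518]
ft_force: [-0.5, -0.4, 0.5]
gripper_width: 0.0283
```

```bash
python3 st.py; python3 - <<'E'
from h import *
p=cams.camera("side")
print(spot_point("grip",p)[:1],[spot_point(k,p)[:1] for k in("kick_pivot","kick_foot")])
for l in(.24,.2,.1,0): print(l,[proj(p,D2W(pose,q,l)).round(1) for q in((95,0,212),(0,55,97),foot(2.6))],D2W(pose,(95,0,212),l))
E
```

```text
10.7 [0.458 0.07  0.205] q [ 0.07   0.184  1.796 -0.013  1.146 -0.603] F [-0.504 -0.419  0.455] w 0.02825634775431824
0 [0.011 0.016 0.002]
0.75 [ 0.482 -0.568  0.009]
[{'at': [290.3, 164.8], 'confidence': 0.56}] [[{'at': [243.8, 208.7], 'confidence': 0.64}], [{'at': [246.7, 228.0], 'confidence': 0.57}]]
0.24 [array([254.4, 162.5]), array([242.6, 208.1]), array([247.1, 228.8])] [0.45626753 0.0724082  0.20626759]
0.2 [array([256.7, 162.4]), array([243.4, 207.6]), array([247.1, 228.4])] [0.46233432 0.07732124 0.20801332]
0.1 [array([262.6, 162.2]), array([245.5, 206.4]), array([247. , 227.3])] [0.47769599 0.08976152 0.21100083]
0 [array([268.6, 162.6]), array([247.9, 205.5]), array([247.2, 226.3])] [0.4932127  0.10232736 0.212     ]
```

Firm grasp: the width is 28 mm on a 30 mm grip. I bring it upright slowly along the arc, with 47 mm sideways and 6 mm up in total.

play_rows --increments '[0,4,3.2,1.2,0,0,0,0,4,3.2,1,0,0,0,0,4,3.2,0.9,0,0,0,0,4,3.2,0.8,0,0,0,0,4,3.2,0.6,0,0,0]'

```text
t: 11.52
tool_pos: [0.4792, 0.0871, 0.2094]
tcp_rot: [-0.543, 1.494, 0.518]
ft_force: [0.3, 0.0, 0.3]
gripper_width: 0.0286
```

```bash
python3 st.py
```

```text
11.525 [0.479 0.087 0.209] q [ 0.103  0.212  1.745 -0.014  1.172 -0.571] F [0.258 0.043 0.258] w 0.028580131878148073
0 [0.011 0.015 0.002]
0.75 [ 0.482 -0.569  0.009]
```

play_rows --increments '[0,4,3.2,0.6,0,0,0,0,4,3.2,0.5,0,0,0,0,4,3.2,0.3,0,0,0,0,3.5,3,0.1,0,0,0,0,0,0,0,0,0,0]'

```text
t: 12.15
tool_pos: [0.4964, 0.1011, 0.2105]
tcp_rot: [-0.543, 1.494, 0.518]
ft_force: [0.1, -0.4, 0.2]
gripper_width: 0.0283
```

```bash
python3 st.py; python3 - <<'E'
from h import *
from scipy.optimize import minimize_scalar
p=cams.camera("side");q=cams.camera("top")
for im in(p,q):
  for k,pt in(("grip",(95,0,212)),("kick_pivot",(0,55,97)),("kick_foot",foot(2.6))):
    s=spot_point(k,im)[:1]; print(k,s,proj(im,D2W(pose,pt,0)).round(1))
s=p["color"][120:240,180:340]
cv2.imwrite("pics/f.png",cv2.resize(s,(800,600),interpolation=cv2.INTER_CUBIC)[:,:,::-1])
E
```

```text
12.15 [0.496 0.101 0.21 ] q [ 0.127  0.237  1.705 -0.014  1.186 -0.547] F [ 0.063 -0.441  0.205] w 0.02833666238822293
0 [0.011 0.015 0.001]
0.75 [ 0.482 -0.569  0.008]
grip [{'at': [270.0, 161.8], 'confidence': 0.48}] [268.6 162.6]
kick_pivot [{'at': [289.5, 167.1], 'confidence': 0.72}] [247.9 205.5]
kick_foot [{'at': [249.0, 222.0], 'confidence': 0.46}] [247.2 226.3]
grip [{'at': [214.0, 194.3], 'confidence': 0.72}] [215.5 196.6]
kick_pivot [{'at': [258.9, 195.3], 'confidence': 0.71}] [260.7 196.1]
kick_foot [{'at': [266.8, 195.4], 'confidence': 0.54}] [267.5 193.9]
```

View pics/f.png

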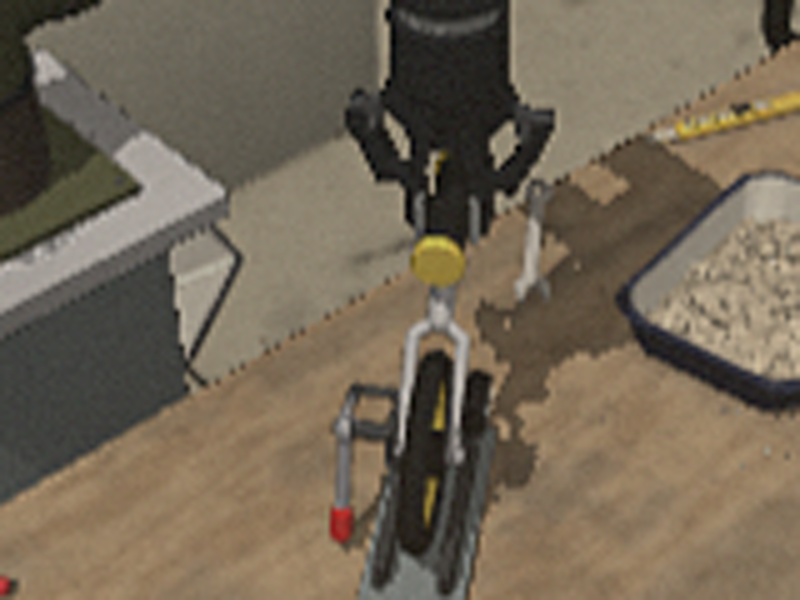

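The wheel is upright: the grip end at (437,260) stands straight over the fork, and the leg hangs down to (342,525). The tool's displacement of 49 mm against 47.5 mm gives a lean of about -0.01. I hold for two calls with a firmer grip.

play_rows --increments '[0,0,0,0,0,0,0,0,0,0,0,0,0,0,0,0,0,0,0,0,0,0,0,0,0,0,0,0,0,0,0,0,0,0,0]'

```text
t: 13.18
tool_pos: [0.4958, 0.1005, 0.2105]
tcp_rot: [-0.543, 1.495, 0.518]
ft_force: [-0.5, 0.2, -1.6]
gripper_width: 0.0285
```

play_rows --increments '[0,0,0,0,0,0,0,0,0,0,0,0,0,0,0,0,0,0,0,0,0,0,0,0,0,0,0,0,0,0,0,0,0,0,0]'

```text
t: 13.8
tool_pos: [0.4957, 0.1005, 0.2105]
tcp_rot: [-0.543, 1.495, 0.518]
ft_force: [-0.6, -0.5, -1.4]
gripper_width: 0.0282
```

```bash
python3 st.py; python3 -c "
from h import *
p=cams.camera('top');print(spot_point('grip',p)[:1],[ (k,spot_point(k,p)[0]['at']) for k in('stopwatch','green_tape','spanner')])
print(order.sign_off())"
```

```text
13.8 [0.496 0.101 0.211] q [ 0.126  0.236  1.706 -0.014  1.186 -0.548] F [-0.569 -0.463 -1.418] w 0.02816434356758496
0 [0.011 0.015 0.002]
0.75 [ 0.482 -0.569  0.009]
[{'at': [212.8, 194.6], 'confidence': 0.54}] [('stopwatch', [343.4, 247.6]), ('green_tape', [353.9, 165.8]), ('spanner', [261.0, 195.9])]
the job is handed in; nothing more can be done
None
```

I flipped the kickstand over centre with the closed fingers, then gripped the black grip from above at a set 60 N and carried the wheel upright. The job is handed in at about 14 s, still holding it; sign-off gives no verdict.

**Kickstand:** with the wheel still on its stop, the red foot showed at (247.5, 227) in the side picture. The model puts it at (247, 229) when fully down. In the last picture it still hangs straight down.

**Lean and hold:** the tool moved about 48 mm sideways, against the 47.5 mm needed, so the lean is within about 0.01 rad of upright. The pose was steady to under 1 mm over the last 1.6 s. The finger opening held at 28 mm on the 30 mm grip. I had no direct reading of the finger contact force.

**Bystanders:** the stopwatch and green tape were within about 1 pixel of where they started.

**Checks that disagreed:**
- In the final check the detector put the spanner on the wheel, at (261, 196). In the last picture the spanner lay where it started, and the arm never came near it.
- After lifting, it put the kickstand pivot at (289.5, 167) in the side picture, against a predicted (248, 205.5). The top view agreed with the prediction to about 2 pixels.

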